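# Park the lock screw and open the chaff drawer

### The job

Open the roaster's chaff drawer for emptying: pull its spring-loaded captive lock screw up until the thread catches, unscrew it (anticlockwise from above) up to its stop with a light hand, so that it stays parked up by itself when you let go, and then slide the drawer out by its handle by about 8 cm. Do not force the screw, do not tug at the locked drawer or jerk it open, and leave everything else where it stands.

Things in the scene. Friction and masses are not known exactly. Their poses are not given: they have to be found in the camera images.
- collector: Chaff collector, fixed to the table: a bronze-painted sheet-steel box 240 (x) by 260 (y) by 110 mm high; a round steel ring of 124 mm diameter stands 34 mm high on its deck, at (45, -35) mm. Origin: centre of the underside, z up; its front, with the drawer, faces -x.
- lock: Captive lock screw, upright near the deck's front left corner, axis at (-75, 75) mm of the collector: black knurled round knob, 36 mm diameter, 22 mm high. Origin: on the axis at mid-height of the knob, 150 mm above the table at rest; z up; it rises with the knob but does not turn with it. Let go at its stop it stands about 13.8 mm above rest; parked means at least 12.3 mm above rest.
- lock_top (a point): Centre of the knob's top face, 12 mm above the lock's origin. Pulling up works against weight and spring: 6.5 N at the start, 0.3 N more per mm; let go before the thread has caught, it drops back. Beyond that do not load the thread with over 25 N while pulling and driving, nor over 60 N (some 0.5 N m of twist) at the end stop. Driving in the thread takes under 0.1 N m.
- ferrule (a point): Centre of the ferrule's top, 138 mm above the table: fixed steel sleeve, 33 mm diameter, 28 mm high, 1 mm under the resting knob. Its hidden two-start right-hand thread (2.5 mm rise per rad, 1.5 mm play) stops a straight pull 6 to 12.5 mm up. Held lightly against that stop and rising as it turns anticlockwise, the screw catches after 0.1 to 2.6 rad; held over 1 mm lower it jams or passes by.
- lock_pin (a point): Lower end of the screw's 10 mm locking pin, 60 mm under the lock's origin. At rest it sits 10 mm deep in a hole of the drawer's tab and locks the drawer; it is clear when 10 mm up. A screw that drops on release had not caught: pull again and go on from where it stands. Once caught it stays where it is left, until its firm end stop, 1.2 rad after the catch.
- drawer: Chaff drawer in the collector's front: bronze front plate 256 mm wide and 94 mm high, steel tray behind it. Slides to the collector's -x by at most 130 mm with about 3 N of friction, 8 N more at 1 m/s; stays where it is left. Axes as the collector's; origin at the collector's origin when shut.
- drawer_pull (a point): Middle of the drawer's bow handle: a round steel bar of 12 mm diameter along the collector's y, 100 mm long, its axis 45 mm in front of the front plate (39 mm clear gap), axis 85 mm above the table, reached from above. When shut it is at (-171, -45, 85) mm of the collector.
- tin: Bystander: sample tin on the collector's deck, 48 mm diameter, 52 mm high. Origin: centre of its underside.
- brush: Bystander: cleaning brush lying on the table beside the collector, 190 mm long. Origin: middle of its length, at its underside.
- scoop: Bystander: steel bean scoop on the table beside the collector, cup 54 mm across and 34 mm high, with a straight handle. Origin: centre of the cup's underside.
- mug: Bystander: white mug, 80 mm diameter, 90 mm high. Origin: centre of its underside.
- jar: Bystander: amber glass jar, 72 mm diameter, 110 mm high. Origin: centre of its underside.
- screwdriver: Bystander: black-handled screwdriver, 200 mm long, lying on the table. Origin: middle of its length, at its underside.
- sample_tray: Bystander: small steel tray, 90 by 60 by 22 mm, on the grey scale. Origin: centre of its underside.

How it is judged:
By the outcome, as a careful person would: the job done as asked, in the order asked, and still so for the second after the job is handed in, with the robot touching nothing.
It also fails if it takes over 72 s, if anything falls off the work surface, if the arm or the gripper's body presses on something with over 40 N, if the wrist force passes 120 N, or if a joint passes its speed limit or range.

### The arm

A 6-joint arm with a two-finger parallel gripper is mounted at the origin on the work surface. World frame = base frame: x ahead of the robot, y to its left, z up, the work surface at z = 0. Lengths are in mm, angles in rad, forces in N, time in s.
With the tool pointing down it reaches from about 350 to 800 mm from the base axis. Payload 7.3 kg.
Tool frame: the origin (TCP) lies between the finger pads; the fingertips stand nose_length ahead of it and the grasp point (between the pads) lies 5 mm behind it (nose_length is the distance from the TCP to the fingertips, in mm); z points along the fingers, y is the line along which they close (so a half turn about z gives the same grasp; the last joint's range is limited). The gripper opens to 85 mm and grips with 20 to 120 N. Pads are 22 mm wide; open, the fingers measure 114 mm over their backs; the gripper's body (76 mm by 85 mm) begins 54 mm behind the grasp point. The pads swing forward as they close: fully open they stand 13 mm farther back than shut.
Start: joints at [1.016, 0.342, 1.524, -0, 1.275, -0.146], TCP at [208.679, 481.764, 245.322] pointing down, gripper open.
Joint ranges: [-2.53, 2.53], [-0.77, 2.02], [0.04, 2.7], [-1, 4.14], [0.28, 2.66], [-3.11, 3.11]. Speed limits (rad/s): [2.57, 2.57, 3.14, 3.14, 3.14, 3.14].

### API

Orientations are given as a rotation vector (axis times angle).
In Python, from cell import * gives the robot as it stands.
- The arm moves only by the tool arm_command, never from a script. Its argument "rows" is a list that holds one entry, the list of rows, each a list of 5 numbers: the shift along the tool's x, y, z in mm, then the turn about the tool's z in degrees, then the finger opening in mm, from 0 to 85.4. In form: [[[x, y, z, twist, fingers], ...]]. A call has 1 to 12 rows; each row shifts and turns the commanded pose from where the row before left it, along the tool's axes as they then stand; what a row does not reach is not made up. A row lasts 1/12 s, in which the tool goes at most 41.7 mm and 7.16 degrees, less where a joint would pass 70% of its speed; a pose out of reach is approached as far as the arm can. A call with a gripper value outside its range is refused whole. The fingers move at their own pace and stop on an object; "grip_force" is the grip in N (left out, the last holds). Time passes only in rows, so rows that do not move let the fingers close. It gives the time, the measured TCP pose, the force, the opening and the grip force at its end, in the units of the state.
- state(): the state, without advancing time (a new reading comes with each control period).
- read_camera(name): name is "side" or "top" or "wrist"; returns a dict with "color" (420x560x3 uint8, red, green, blue), "camera_matrix" (3x3 intrinsics, pixels), "R" (3x3) and "t" (3): a world point X has camera coordinates R X + t; the wrist camera has in their place "mount" (4x4, takes a point from camera to tool coordinates, whose origin is the TCP and whose axes are the flange's). Camera axes: x right, y down, z forward; pixel columns grow to the right and rows downward; lengths in mm; the calibration is good to about 2 mm. A picture is of the moment at which its call begins: read the wrist's pose just before it. There is no depth.
- close_job(): hands the job in; it is judged then, once.
Trained networks look in a picture, given as the dict that the camera call returned (one of the last four; its "shot" number tells which), for a name from the list of things; names that differ only in an ending like _2 or _b are one class to them, and where a whole thing is asked for, a point or a joint stands for the part that bears it (a point fixed in the world has none). Each returns a list of dicts, best first, with "confidence" (0 to 1); they miss things now and then, are a little off and sometimes report something else, mostly with a low value. They report only what shows in the picture. A call takes as long as a camera call.
- find_in(query, picture): "pixel" ([column, row] in pixels, amid what is visible of it).
- silhouettes(query, picture): "mask" (420x560 bool, what is visible of it) and "pixel" ([column, row] in pixels, amid what is visible of it).
- tip_of(query, picture): "pixel" ([column, row] in pixels: a listed point, or the origin of a listed thing).
The state is a dict: "t": time; "joints": joint angles; "qd": joint speeds; "tau": joint torques, N m; "tool_pos": TCP position; "ee_rot": TCP orientation; "wrist_force": force on the tool from outside, world axes, zero at the start; "ft_torque": the same for the moment, N m; "width": opening from 0.0 (shut) to 1.0 (fully open); "gripper_force": force on a finger pad.
Only numpy, scipy, OpenCV 4.12 (cv2) and the standard library are available. Lean on these libraries where they do the work, as an engineer would, in place of code of your own. Each camera call takes 0.05 s, during which the arm holds its last target. There are 200 camera calls.

## Working session

There is one attempt and no reset: what is moved stays moved. The work goes in short steps, Python scripts to look and compute and a tool call to move; the robot and the scene stay as the last step left them, time stands still between calls to the robot, and variables do not carry over. Pictures are saved under pics/ and viewed, at most 10 in all, crops included, and the job is handed in when it is done.

Besides the shell and the picture viewer there is one more tool, called after "Emit:" as name(argument=value, ...) on one line, values as JSON. arm_command: Moves the arm, as the interface text tells. Its arguments: {"type":"object","properties":{"rows":{"type":"array"},"grip_force":{"type":"number"}},"required":["rows"]}

```bash
mkdir -p pics; cat > h.py <<'E'
from cell import *
import numpy as np, cv2
from scipy.spatial.transform import Rotation as Ro
def cam(name):
    s=state(); p=read_camera(name)
    if 'mount' in p:
        M=np.array(p['mount']); T=np.eye(4); T[:3,:3]=Ro.from_rotvec(s['ee_rot']).as_matrix(); T[:3,3]=s['tool_pos']
        W=np.linalg.inv(T@M); p['Rw'],p['tw']=W[:3,:3],W[:3,3]
    else: p['Rw'],p['tw']=np.array(p['R']),np.array(p['t'])
    return p
def ray(p,px):
    K=np.array(p['camera_matrix']); d=p['Rw'].T@np.linalg.solve(K,[px[0],px[1],1]); return -p['Rw'].T@p['tw'],d
def at_z(p,px,z):
    c,d=ray(p,px); return c+d*(z-c[2])/d[2]
def save(p,n): cv2.imwrite('pics/'+n,cv2.cvtColor(np.asarray(p['color']),cv2.COLOR_RGB2BGR))
def proj(p,X):
    v=np.array(p['camera_matrix'])@(p['Rw']@np.array(X)+p['tw']); return v[:2]/v[2]
def tri(rs):
    A=np.zeros((3,3));b=np.zeros(3)
    for c,d in rs:
        d=d/np.linalg.norm(d);P=np.eye(3)-np.outer(d,d);A+=P;b+=P@c
    return np.linalg.solve(A,b)
E
python3 - <<'E'
from h import *
s=state(); print({k:np.round(v,3).tolist() for k,v in s.items()})
for n in('top','side','wrist'):
    p=cam(n); save(p,n+'1.png')
    for q,z in(('collector',0),('lock_top',162),('lock',150),('ferrule',138),('drawer_pull',85),('drawer',0),('tin',110),('brush',0),('scoop',0),('mug',0),('jar',0)):
        r=tip_of(q,p)
        for a in r[:1]: print(n,q,round(a['confidence'],2),np.round(a['pixel']),np.round(at_z(p,a['pixel'],z)))
E
cd pics; python3 -c "
import cv2,numpy as np
a=[cv2.imread(n+'1.png') for n in('top','side')]
cv2.imwrite('both.png',cv2.resize(np.hstack(a),(800,300)))"
```

```text
{'t': 0.0, 'joints': [1.016, 0.343, 1.525, 0.0, 1.275, -0.146], 'qd': [0.0, -0.001, -0.0, 0.001, 0.001, 0.001], 'tau': [0.0, -43.368, -24.602, 0.0, 0.008, 0.0], 'tool_pos': [208.468, 481.421, 244.616], 'ee_rot': [-0.638, -3.076, 0.002], 'wrist_force': [0.111, 0.134, -0.227], 'ft_torque': [-0.023, 0.029, 0.023], 'gripper_force': 0.0, 'width': 1.001}
top collector 0.66 [336. 153.] [ 686. -130.    0.]
top lock_top 0.62 [305. 159.] [638. -42. 162.]
top lock 0.71 [300. 159.] [639. -30. 150.]
top ferrule 0.68 [299. 162.] [634. -28. 138.]
top drawer_pull 0.55 [338. 208.] [ 525. -130.   85.]
top tin 0.75 [316. 105.] [787. -68. 110.]
top brush 0.97 [397. 180.] [ 612. -300.    0.]
top scoop 0.71 [256. 161.] [661.  92.   0.]
top jar 0.76 [129. 204.] [533. 445.   0.]
side collector 0.68 [345. 264.] [ 690. -130.    0.]
side lock_top 0.56 [322. 196.] [632. -37. 162.]
side lock 0.75 [324. 200.] [640. -39. 150.]
side ferrule 0.94 [320. 203.] [628. -37. 138.]
side drawer_pull 0.81 [278. 244.] [ 510. -139.   85.]
side tin 0.91 [379. 216.] [785. -69. 110.]
side brush 0.59 [316. 309.] [ 595. -292.    0.]
side scoop 0.75 [204. 342.] [ 328. -379.    0.]
side mug 0.7 [204. 345.] [ 327. -388.    0.]
side jar 0.87 [278. 163.] [532. 433.   0.]
```

View pics/top1.png

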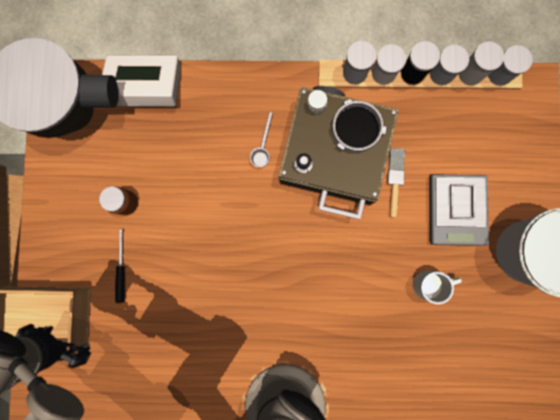

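View pics/side1.png

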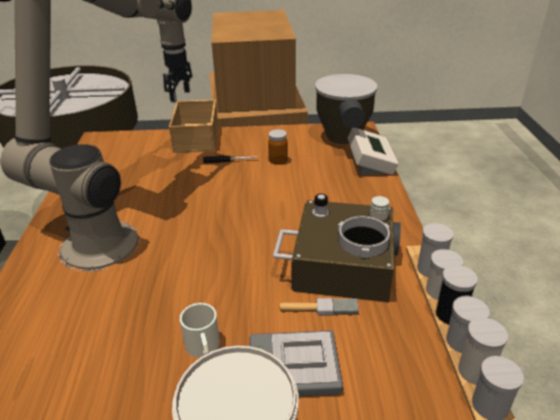

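The top view shows the knob at about (303,160), the handle at (342,205) and the tin at (317,100). The side view agrees: knob at (321,200), handle at (285,244). The collector is therefore at about (688,-130), yaw about -14°, with the lock at about (637,-38). I'll move above the knob next.

Emit:
arm_command(rows=[[[-34,-17.5,-4,0,85],[-34,-17.5,-4,0,85],[-34,-17.5,-4,0,85],[-34,-17.5,-4,0,85],[-34,-17.5,-4,0,85],[-34,-17.5,-4,0,85],[-34,-17.5,-4,0,85],[-34,-17.5,-4,0,85],[-34,-17.5,-4,0,85],[-34,-17.5,-4,0,85],[-34,-17.5,-4,0,85],[-34,-17.5,-4,0,85]]])

```text
t: 2.8
tool_pos: [500.5, 125.1, 293.7]
ee_rot: [0.638, 3.076, 0.0]
wrist_force: [-0.3, 1.0, 0.2]
width: 0.995
gripper_force: 0.0
```

Emit:
arm_command(rows=[[[-32,-16,0,0,85],[-32,-16,0,0,85],[-32,-16,0,0,85],[-32,-16,0,0,85],[-32,-16,0,0,85],[-10,-16,0,0,85],[0,0,0,7,85],[0,0,0,7,85],[0,0,0,7,85],[0,0,0,7,85],[0,0,0,7,85],[0,0,0,7,85]]])

```text
t: 3.8
tool_pos: [617.4, -28.8, 293.2]
ee_rot: [-1.706, -2.638, -0.0]
wrist_force: [-0.5, -0.3, 0.5]
width: 0.999
gripper_force: 0.0
```

Emit:
arm_command(rows=[[[0,0,0,7,85],[0,0,0,7,85],[0,0,0,7,85],[0,0,0,7,85],[0,0,0,7,85],[0,0,0,7,85],[0,0,0,7,85],[0,0,0,7,85],[0,0,0,7,85],[0,0,0,7,85],[0,0,0,7,85],[0,0,0,7,85]]])

```text
t: 4.8
tool_pos: [617.4, -28.8, 293.2]
ee_rot: [-3.033, -0.819, 0.0]
wrist_force: [-0.3, -0.2, 0.9]
width: 0.993
gripper_force: 0.0
```

Emit:
arm_command(rows=[[[0,0,0,7,85],[0,0,0,7,85],[0,0,0,7,85],[0,0,0,7,85],[0,0,0,7,85],[0,0,0,7,85],[0,0,0,7,85],[0,0,0,7,85],[0,0,0,7,85],[0,0,0,7,85],[0,0,0,7,85],[0,0,0,7,85]]])

```text
t: 5.8
tool_pos: [617.4, -28.8, 293.2]
ee_rot: [2.802, -1.421, -0.0]
wrist_force: [-0.1, -0.3, -0.7]
width: 0.996
gripper_force: 0.0
```

```bash
cat > look.py <<'E'
from h import *
import sys
s=state(); R=Ro.from_rotvec(s['ee_rot']).as_matrix()
print(s['t'],np.round(s['joints'],3),np.round(s['tool_pos'],1),'yaw_y',np.degrees(np.arctan2(R[1,1],R[0,1])).round(1))
print('tz',R[:,2].round(4))
p=cam('wrist'); save(p,sys.argv[1])
for q,z in(('lock_top',162),('lock',150),('ferrule',138),('drawer_pull',85),('tin',110)):
    for a in tip_of(q,p)[:1]:
        w=at_z(p,a['pixel'],z); print(q,round(a['confidence'],2),np.round(a['pixel']),w.round(1),'tool',(R.T@(w-s['tool_pos'])).round(1))
E
python3 look.py w2.png; python3 -c "
import cell
print([ (k,getattr(cell,k)) for k in dir(cell) if 'nose' in k])"; head -c 600 /dev/null
```

```text
5.8 [-0.171  0.491  1.16   0.     1.491  2.339] [617.4 -28.8 293.2] yaw_y -143.8
tz [-2.e-04  1.e-04 -1.e+00]
lock_top 0.73 [268. 181.] [637.1 -42.7 162. ] tool [ 22.9  -7.7 131.2]
lock 0.7 [267. 183.] [635.3 -38.3 150. ] tool [ 18.3  -8.8 143.2]
ferrule 0.56 [270. 180.] [633.  -39.9 138. ] tool [ 18.2  -6.  155.2]
drawer_pull 0.71 [410. 164.] [ 515.  -133.5   85. ] tool [ 24.  144.4 208.2]
tin 0.87 [153.  45.] [786.  -71.9 110. ] tool [ 134.5 -110.6  183.1]
[('nose_length', 14.0)]
```

View pics/w2.png

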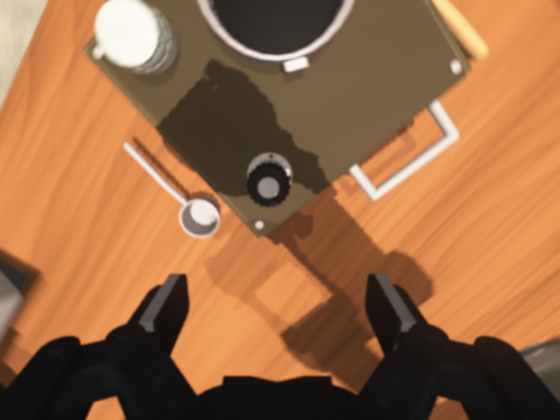

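The wrist view shows the knob centred at about (268,184). The scoop cup at (200,217) sits beside the box and is well below the fingers. I'll centre over the knob and go lower.

Emit:
arm_command(rows=[[[7,-2.5,20,0,85],[7,-2.5,20,0,85],[6,-2.5,20,0,85],[0,0,15,0,70],[0,0,0,0,70],[0,0,0,0,70]]], grip_force=25)

```text
t: 6.6
tool_pos: [635.0, -40.3, 217.8]
ee_rot: [2.807, -1.41, -0.003]
wrist_force: [-0.2, -1.2, 0.4]
width: 0.82
gripper_force: 0.0
```

```bash
python3 look.py w3.png; python3 - <<'E'
from h import *
rs=[]
for n in('top','side','wrist'):
    p=cam(n)
    for a in silhouettes('lock',p)[:1]:
        m=a['mask'].astype(np.uint8); ys,xs=np.nonzero(m); print(n,round(a['confidence'],2),xs.min(),xs.max(),ys.min(),ys.max())
        px=((xs.min()+xs.max())/2,(ys.min()+ys.max())/2); print(at_z(p,px,152).round(1)); rs.append(ray(p,px))
print('tri',tri(rs).round(1))
E
```

```text
6.6 [-0.184  0.57   1.23   0.     1.343  2.318] [635.  -40.3 217.8] yaw_y -143.4
tz [-1.8e-03  4.0e-04 -1.0e+00]
lock_top 0.65 [271. 244.] [637.4 -37.5 162. ] tool [-0.8 -3.6 55.8]
lock 0.76 [275. 238.] [635. -38. 150.] tool [-1.8 -1.4 67.8]
ferrule 0.86 [276. 232.] [633.7 -38.3 138. ] tool [-2.3 -0.2 79.8]
drawer_pull 0.71 [452. 201.] [ 514.9 -135.2   85. ] tool [  4.6 152.9 132.9]
tin 0.58 [124.  59.] [786.6 -69.4 110. ] tool [ 113.9 -104.4  107.5]
top 0.47 296 309 159 169
[626.1 -35.3 152. ]
side 0.49 314 327 193 207
[629.2 -41.  152. ]
wrist 0.55 249 304 210 268
[634.4 -38.6 152. ]
tri [630.  -35.3 146. ]
```

View pics/w3.png

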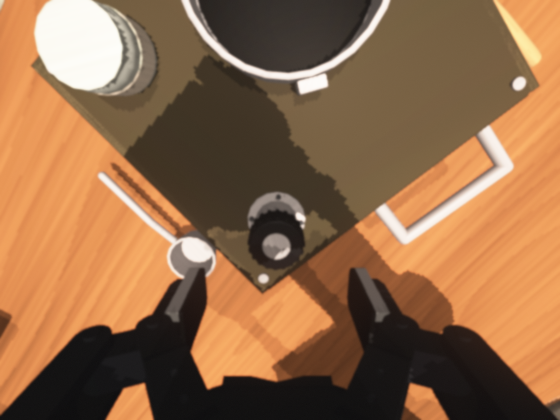

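The knob is centred between the fingers at about (277,240). I'll descend with a small correction and close gently.

Emit:
arm_command(rows=[[[-1.5,-1,15,0,70],[0,0,20,0,70],[0,0,20,0,70],[0,0,12,0,70],[0,0,6,0,70],[0,0,0,0,55],[0,0,0,0,45]]], grip_force=25)

```text
t: 7.78
tool_pos: [635.5, -38.6, 145.7]
ee_rot: [-2.806, 1.412, -0.001]
wrist_force: [0.2, 0.3, 0.6]
width: 0.549
gripper_force: 0.0
```

Emit:
arm_command(rows=[[[0,0,0,0,40],[0,0,0,0,38],[0,0,0,0,34],[0,0,0,0,30],[0,0,0,0,30],[0,0,0,0,30],[0,0,0,0,30],[0,0,0,0,30]]], grip_force=25)

```text
t: 8.45
tool_pos: [635.0, -39.4, 146.7]
ee_rot: [2.805, -1.412, 0.001]
wrist_force: [-4.5, -2.6, 5.5]
width: 0.411
gripper_force: 24.9
```

Gripped. I'll correct about 1 mm sideways, then start the pull in small steps.

Emit:
arm_command(rows=[[[0,1,0,0,30],[0,0,-1,0,30],[0,0,0,0,30]]])

```text
t: 8.7
tool_pos: [634.9, -39.4, 146.7]
ee_rot: [-2.806, 1.412, -0.002]
wrist_force: [1.1, -1.1, 1.6]
width: 0.414
gripper_force: 25.8
```

Emit:
arm_command(rows=[[[0,0,-1,0,30],[0,0,-1,0,30],[0,0,0,0,30]]])

```text
t: 8.95
tool_pos: [634.8, -39.4, 147.7]
ee_rot: [2.806, -1.412, 0.001]
wrist_force: [4.6, -2.9, -7.0]
width: 0.413
gripper_force: 25.6
```

Emit:
arm_command(rows=[[[0,0,-1,0,30],[0,0,-1,0,30],[0,0,0,0,30]]])

```text
t: 9.2
tool_pos: [634.8, -39.4, 149.7]
ee_rot: [-2.806, 1.412, -0.001]
wrist_force: [5.2, -3.4, -7.5]
width: 0.413
gripper_force: 25.7
```

Emit:
arm_command(rows=[[[0,0,-1,0,30],[0,0,-1,0,30],[0,0,0,0,30]]])

```text
t: 9.45
tool_pos: [634.8, -39.4, 151.6]
ee_rot: [2.806, -1.412, 0.0]
wrist_force: [4.7, -2.4, -7.9]
width: 0.411
gripper_force: 25.8
```

Emit:
arm_command(rows=[[[0,0,-1,0,30],[0,0,0,0,30]]])

```text
t: 9.62
tool_pos: [634.8, -39.4, 152.5]
ee_rot: [2.806, -1.412, 0.0]
wrist_force: [4.5, -2.2, -8.5]
width: 0.412
gripper_force: 25.8
```

Emit:
arm_command(rows=[[[0,0,-1,0,30],[0,0,0,0,30]]])

```text
t: 9.78
tool_pos: [634.8, -39.4, 153.5]
ee_rot: [2.806, -1.412, 0.0]
wrist_force: [4.7, -1.3, -8.3]
width: 0.413
gripper_force: 25.8
```

Emit:
arm_command(rows=[[[0,0,-1,0,30],[0,0,0,0,30]]])

```text
t: 9.95
tool_pos: [634.8, -39.4, 154.4]
ee_rot: [2.806, -1.412, 0.0]
wrist_force: [6.1, -3.5, -7.7]
width: 0.411
gripper_force: 25.8
```

Emit:
arm_command(rows=[[[0,0,-0.8,0,30],[0,0,0,0,30]]])

```text
t: 10.12
tool_pos: [634.8, -39.4, 155.1]
ee_rot: [2.806, -1.412, 0.0]
wrist_force: [5.6, -2.6, -9.2]
width: 0.414
gripper_force: 25.9
```

Emit:
arm_command(rows=[[[0,0,-0.8,0,30],[0,0,0,0,30]]])

```text
t: 10.28
tool_pos: [634.8, -39.4, 155.5]
ee_rot: [2.806, -1.412, -0.0]
wrist_force: [7.0, -2.8, -10.6]
width: 0.412
gripper_force: 26.5
```

Emit:
arm_command(rows=[[[0,0,-0.8,0,30],[0,0,0,0,30]]])

```text
t: 10.45
tool_pos: [634.8, -39.4, 155.7]
ee_rot: [2.806, -1.412, -0.001]
wrist_force: [7.9, -2.8, -13.8]
width: 0.405
gripper_force: 26.9
```

The straight pull has hit the stop about 8.8 mm up, with about 4 N extra on it. Next I turn anticlockwise while rising 2.5 mm/rad.

Emit:
arm_command(rows=[[[0,0,-0.25,-6,30],[0,0,-0.26,-6,30],[0,0,-0.26,-6,30],[0,0,0,0,30]]])

```text
t: 10.78
tool_pos: [635.3, -38.9, 156.6]
ee_rot: [-2.994, 0.947, -0.001]
wrist_force: [8.8, -1.5, -14.9]
width: 0.412
gripper_force: 26.9
```

```bash
cat > st.py <<'E'
from h import *
s=state(); R=Ro.from_rotvec(s['ee_rot']).as_matrix()
print(s['t'],'q6',round(s['joints'][5],3),'yaw',np.degrees(np.arctan2(R[1,1],R[0,1])).round(1),np.round(s['tool_pos'],2),'F',np.round(s['wrist_force'],1),'M',np.round(s['ft_torque'],2),'Ftool',(R.T@np.array(s['wrist_force'])).round(1), round(s['width']*85.4,1))
E
python3 st.py
```

```text
10.7833 q6 2.001 yaw -125.1 [635.29 -38.89 156.56] F [  8.8  -1.5 -14.9] M [-0.31 -1.43  0.06] Ftool [ 8.1 -3.9 14.9] 35.2
```

Emit:
arm_command(rows=[[[0,0,-0.26,-6,30],[0,0,-0.26,-6,30],[0,0,-0.26,-6,30],[0,0,-0.26,-6,30],[0,0,0,0,30]]])

```text
t: 11.2
tool_pos: [635.6, -38.0, 157.7]
ee_rot: [-3.125, 0.303, -0.002]
wrist_force: [10.7, 2.8, -14.5]
width: 0.407
gripper_force: 26.9
```

Emit:
arm_command(rows=[[[0,0,-0.26,-6,30],[0,0,-0.26,-6,30],[0,0,-0.26,-6,30],[0,0,0,0,30]]])

```text
t: 11.53
tool_pos: [635.7, -37.3, 158.4]
ee_rot: [-3.133, -0.19, -0.003]
wrist_force: [12.0, 4.6, -15.4]
width: 0.41
gripper_force: 26.9
```

```bash
python3 st.py
```

```text
11.5333 q6 1.268 yaw -83.1 [635.68 -37.26 158.4 ] F [ 12.    4.6 -15.4] M [ 0.5  -1.83  0.07] Ftool [12.4 -3.1 15.5] 35.0
```

The lateral force grows because the grip sits about 2.3 mm off the axis. I'll compensate in tool x/y while turning.

Emit:
arm_command(rows=[[[0.5,-0.3,-0.26,-6,30],[0.5,-0.3,-0.26,-6,30],[0.5,-0.3,-0.26,-6,30],[0,-0.1,0,0,30]]])

```text
t: 11.87
tool_pos: [635.6, -36.5, 159.1]
ee_rot: [-3.065, -0.677, 0.002]
wrist_force: [5.7, 1.9, -12.0]
width: 0.413
gripper_force: 27.1
```

```bash
python3 st.py
```

```text
11.8667 q6 0.956 yaw -65.1 [635.57 -36.49 159.08] F [  5.7   1.9 -12. ] M [ 0.14 -1.06  0.01] Ftool [ 6.   0.7 12. ] 35.3
```

Emit:
arm_command(rows=[[[0.3,-0.24,-0.36,-6,30],[0.2,-0.24,-0.36,-6,30],[0.2,-0.24,-0.3,-6,30],[0,0,0,0,30]]])

```text
t: 12.2
tool_pos: [635.2, -35.8, 159.9]
ee_rot: [-2.922, -1.145, 0.004]
wrist_force: [3.6, 1.6, -14.5]
width: 0.409
gripper_force: 27.0
```

```bash
python3 st.py
```

```text
12.2 q6 0.646 yaw -47.2 [635.19 -35.84 159.95] F [  3.6   1.6 -14.5] M [ 0.16 -0.74  0.02] Ftool [ 3.8  1.3 14.5] 34.9
```

Emit:
arm_command(rows=[[[0.1,-0.24,-0.26,-6,30],[0.1,-0.24,-0.26,-6,30],[0.1,-0.24,-0.26,-6,30],[0.1,-0.24,-0.26,-6,30],[0,0,0,0,30]]])

```text
t: 12.62
tool_pos: [634.4, -35.3, 161.1]
ee_rot: [-2.623, -1.724, 0.004]
wrist_force: [2.3, 1.5, -15.2]
width: 0.411
gripper_force: 26.9
```

```bash
python3 st.py
```

```text
12.6167 q6 0.231 yaw -23.4 [634.39 -35.26 161.07] F [  2.3   1.5 -15.2] M [ 0.2  -0.67  0.08] Ftool [ 2.3  1.6 15.2] 35.1
```

Emit:
arm_command(rows=[[[0.1,-0.24,-0.26,-6,30],[0.1,-0.24,-0.26,-6,30],[0,-0.1,-0.13,-3,30],[0,0,0,0,30]]])

```text
t: 12.95
tool_pos: [633.8, -35.1, 161.8]
ee_rot: [-2.379, -2.046, 0.003]
wrist_force: [0.5, 1.1, -18.3]
width: 0.413
gripper_force: 26.8
```

```bash
python3 st.py
```

```text
12.95 q6 -0.026 yaw -8.6 [633.79 -35.06 161.8 ] F [  0.5   1.1 -18.3] M [ 0.21 -0.51  0.06] Ftool [ 1.2  0.4 18.3] 35.3
```

Emit:
arm_command(rows=[[[0,-0.12,-0.05,-3,30],[0,-0.12,-0.05,-3,30],[0,0,0,0,30]]])

```text
t: 13.2
tool_pos: [633.6, -35.0, 162.1]
ee_rot: [-2.269, -2.167, 0.003]
wrist_force: [1.0, 2.2, -19.3]
width: 0.41
gripper_force: 26.9
```

```bash
python3 st.py
```

```text
13.2 q6 -0.131 yaw -2.6 [633.55 -35.03 162.12] F [  1.    2.2 -19.3] M [ 0.32 -0.51  0.05] Ftool [ 2.3  0.9 19.3] 35.0
```

Emit:
arm_command(rows=[[[0,-0.12,0,-3,30],[0,-0.12,0,-3,30],[0,0,0,0,30]]])

```text
t: 13.45
tool_pos: [633.3, -35.1, 162.4]
ee_rot: [-2.152, -2.284, 0.003]
wrist_force: [0.5, 1.9, -19.4]
width: 0.408
gripper_force: 27.0
```

```bash
python3 st.py
```

```text
13.45 q6 -0.236 yaw 3.4 [633.32 -35.05 162.44] F [  0.5   1.9 -19.4] M [ 0.4  -0.29  0.11] Ftool [ 1.8  0.7 19.4] 34.9
```

Emit:
arm_command(rows=[[[0,0,0.7,0,30],[0,0,0.7,0,30],[0,0,0,0,30]]])

```text
t: 13.7
tool_pos: [633.4, -35.1, 162.2]
ee_rot: [-2.153, -2.284, 0.002]
wrist_force: [-4.1, 3.1, -14.5]
width: 0.411
gripper_force: 27.4
```

```bash
python3 st.py
```

```text
13.7 q6 -0.236 yaw 3.4 [633.37 -35.07 162.21] F [ -4.1   3.1 -14.5] M [ 0.61  0.4  -0.02] Ftool [ 3.4 -3.9 14.5] 35.1
```

Emit:
arm_command(rows=[[[0,-0.12,0,-3,30],[0,-0.12,0,-3,30],[0,0,0,0,30]]])

```text
t: 13.95
tool_pos: [633.1, -35.1, 162.4]
ee_rot: [-2.027, -2.397, 0.002]
wrist_force: [-4.2, 2.9, -13.7]
width: 0.41
gripper_force: 27.4
```

```bash
python3 st.py
```

```text
13.95 q6 -0.344 yaw 9.6 [633.13 -35.08 162.44] F [ -4.2   2.9 -13.7] M [0.59 0.47 0.03] Ftool [ 3.5 -3.6 13.7] 35.0
```

The knob is lifting the tool as it turns, so the thread has caught. I'll keep turning to the stop.

Emit:
arm_command(rows=[[[0,-0.12,-0.13,-3,30],[0,-0.12,-0.13,-3,30],[0,-0.12,-0.13,-3,30],[0,0,0,0,30]]])

```text
t: 14.28
tool_pos: [632.8, -35.2, 162.8]
ee_rot: [-1.832, -2.549, 0.001]
wrist_force: [-4.9, 3.6, -12.9]
width: 0.408
gripper_force: 27.4
```

```bash
python3 st.py
```

```text
14.2833 q6 -0.501 yaw 18.6 [632.76 -35.2  162.83] F [ -4.9   3.6 -12.9] M [0.61 0.48 0.04] Ftool [ 5.  -3.5 12.9] 34.9
```

Emit:
arm_command(rows=[[[0,-0.12,-0.13,-3,30],[0,-0.12,-0.13,-3,30],[0,-0.12,-0.13,-3,30],[0,0,0,0,30]]])

```text
t: 14.62
tool_pos: [632.4, -35.3, 163.0]
ee_rot: [-1.628, -2.683, 0.001]
wrist_force: [-4.3, 3.0, -15.0]
width: 0.409
gripper_force: 27.3
```

```bash
python3 st.py; python3 - <<'E'
from h import *
p=cam('side'); c=np.asarray(p['color'])[150:250,260:400]
cv2.imwrite('pics/s4.png',cv2.cvtColor(cv2.resize(c,None,fx=5,fy=5,interpolation=cv2.INTER_CUBIC),cv2.COLOR_RGB2BGR))
E
```

```text
14.6167 q6 -0.658 yaw 27.5 [632.4  -35.33 162.98] F [ -4.3   3.  -15. ] M [ 0.64  0.42 -0.37] Ftool [ 4.6 -2.4 15. ] 34.9
```

View pics/s4.png

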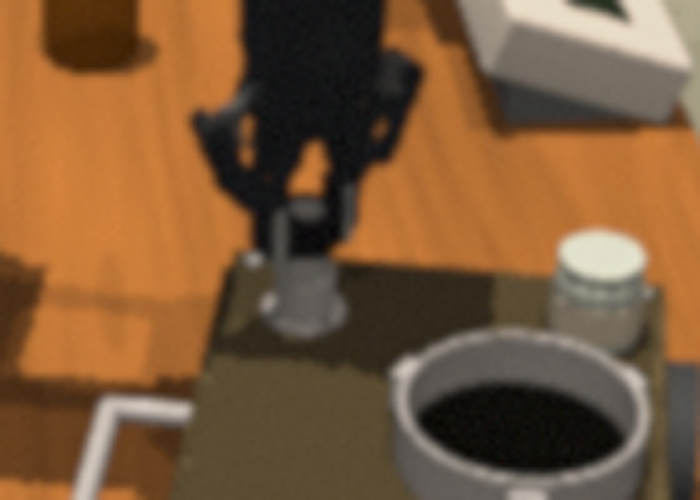

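The end stop is felt at 0.37 N·m with no further rise. I'll ease the twist and pull, then let go.

Emit:
arm_command(rows=[[[0,0,0.7,3,30],[0,0,0.7,1,30],[0,0,0.6,0,30],[0,0,0,0,30]]])

```text
t: 15.0
tool_pos: [632.6, -35.3, 162.2]
ee_rot: [-1.724, -2.624, 0.0]
wrist_force: [-5.9, 4.0, -9.0]
width: 0.41
gripper_force: 27.9
```

```bash
python3 st.py
```

```text
15.0 q6 -0.585 yaw 23.4 [632.59 -35.26 162.19] F [-5.9  4.  -9. ] M [ 0.75  0.81 -0.06] Ftool [ 6.  -3.8  9. ] 35.0
```

Emit:
arm_command(rows=[[[0,0,0,0,45],[0,0,0,0,60],[0,0,0,0,65],[0,0,0,0,65],[0,0,0,0,65]]])

```text
t: 15.42
tool_pos: [634.3, -36.2, 162.5]
ee_rot: [1.72, 2.626, 0.002]
wrist_force: [-0.8, -1.3, -0.1]
width: 0.767
gripper_force: 0.0
```

Emit:
arm_command(rows=[[[0,0,-10,0,70],[0,0,-20,0,70],[0,0,-25,0,70],[0,0,-15,0,70],[0,0,0,0,70]]])

```text
t: 15.83
tool_pos: [635.4, -36.2, 236.4]
ee_rot: [1.717, 2.622, 0.005]
wrist_force: [-0.3, -1.1, -0.1]
width: 0.823
gripper_force: 0.0
```

```bash
python3 st.py; python3 look.py w5.png; python3 - <<'E'
from h import *
for n in('side','wrist'):
    p=cam(n)
    if n=='side':
        c=np.asarray(p['color'])[150:250,260:400]
        cv2.imwrite('pics/s5.png',cv2.cvtColor(cv2.resize(c,None,fx=5,fy=5,interpolation=cv2.INTER_CUBIC),cv2.COLOR_RGB2BGR))
    for h in (0,14): print(n,h,proj(p,(634,-37.6,162+h)).round(1))
    for q in('lock','lock_top'): print(n,q,[(a['pixel'],round(a['confidence'],2)) for a in tip_of(q,p)[:1]])
    for a in silhouettes('lock',p)[:1]:
        ys,xs=np.nonzero(a['mask']); print(xs.min(),xs.max(),ys.min(),ys.max())
E
```

```text
15.8333 q6 -0.589 yaw 23.6 [635.38 -36.16 236.39] F [-0.3 -1.1 -0.1] M [-0.02 -0.01 -0.04] Ftool [-0.9 -0.7  0.1] 70.3
15.8333 [-0.177  0.552  1.21   0.     1.371 -0.589] [635.4 -36.2 236.4] yaw_y 23.6
tz [ 0.0083 -0.0015 -1.    ]
lock_top 0.93 [270. 236.] [634.  -42.6 162. ] tool [-5.  -4.4 74.4]
lock 0.96 [274. 231.] [637.  -42.7 150. ] tool [-6.3 -1.7 86.4]
ferrule 0.95 [275. 221.] [636.4 -38.8 138. ] tool [-2.3 -0.8 98.4]
drawer_pull 0.79 [119. 235.] [ 511.4 -131.5   85. ] tool [ -37.1 -152.8  150.5]
tin 0.78 [408. 295.] [786.8 -67.5 110. ] tool [-88.7 125.3 127.7]
side 0 [322.2 196.1]
side 14 [322.4 191.8]
side lock [([320.7, 194.1], 0.46)]
side lock_top [([319.0, 191.0], 0.73)]
315 326 189 205
wrist 0 [276.3 235.5]
wrist 14 [276.2 244.1]
wrist lock [([275.1, 235.4], 0.63)]
wrist lock_top [([272.9, 242.1], 0.88)]
247 304 208 267
```

View pics/s5.png

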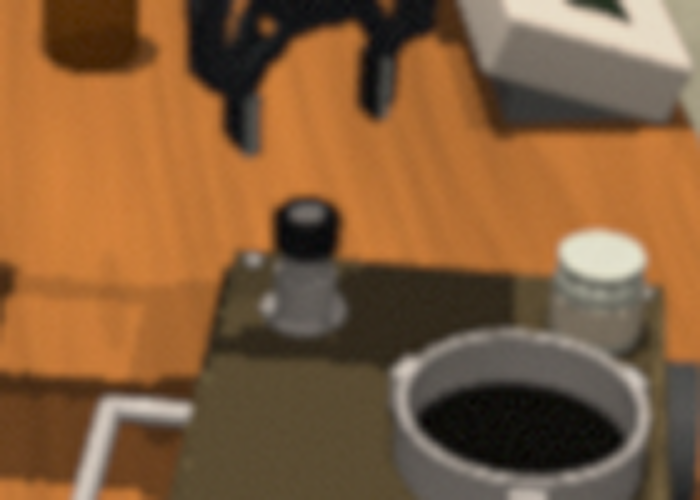

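The side view shows the knob standing well clear of the ferrule (knob at (305,230) in the crop). A template match against the first image will confirm the lift while I go over the handle.

Emit:
arm_command(rows=[[[0,0,0,6,70],[0,0,0,6,70],[0,0,0,6,60],[0,0,0,6,50],[0,0,0,6,40],[0,0,0,6,40],[-30,-24,0,0,40],[-31,-25,0,0,40],[-31,-25,0,0,40],[-30,-23,0,0,40],[0,0,15,0,40],[0,0,15,0,40]]])

```text
t: 17.53
tool_pos: [511.8, -135.8, 202.3]
ee_rot: [2.45, 1.962, 0.002]
wrist_force: [1.4, 0.3, 0.1]
width: 0.465
gripper_force: 0.0
```

```bash
python3 st.py; python3 look.py w6.png; python3 - <<'E'
from h import *
p=cam('side'); save(p,'s6.png')
a=cv2.imread('pics/side1.png');b=cv2.imread('pics/s6.png')
up=lambda i:cv2.resize(i,None,fx=8,fy=8,interpolation=cv2.INTER_CUBIC)
T=up(a[192:205,313:330])
m=cv2.matchTemplate(up(b[175:225,300:345]),T,cv2.TM_CCOEFF_NORMED);_,v,_,l=cv2.minMaxLoc(m)
print('shift px',l[0]/8+300-313,l[1]/8+175-192,v, 'expect13.8:',(proj(p,(634,-38,163.8))-proj(p,(634,-38,150))))
p=cam('wrist')
for a in silhouettes('drawer_pull',p)[:2]:
    ys,xs=np.nonzero(a['mask']); print(xs.min(),xs.max(),ys.min(),ys.max(),a['confidence'])
E
```

```text
17.5333 q6 -0.184 yaw -12.6 [ 511.8  -135.83  202.29] F [1.4 0.3 0.1] M [ 0.02  0.02 -0.01] Ftool [ 0.6  1.3 -0.1] 39.7
17.5333 [-0.404  0.387  1.581 -0.     1.17  -0.184] [ 511.8 -135.8  202.3] yaw_y -12.6
tz [ 0.0028 -0.0013 -1.    ]
lock_top 0.62 [503.   7.] [643.3 -35.9 162. ] tool [126.2 106.4  40.5]
lock 0.78 [484.  15.] [642.1 -35.8 150. ] tool [126.1 105.2  52.5]
ferrule 0.87 [453.  28.] [632.9 -37.2 138. ] tool [122.7  96.5  64.5]
drawer_pull 0.84 [278. 207.] [ 514.8 -133.1   85. ] tool [  3.4   2.  117.3]
shift px 0.125 -4.375 0.9698829650878906 expect13.8: [ 0.15981831 -4.25990071]
268 359 0 271 0.65
```

View pics/w6.png

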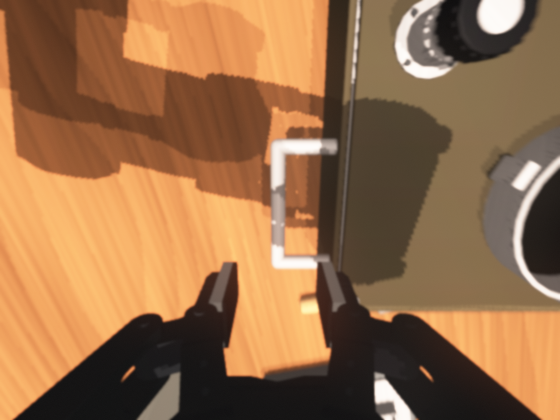

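The knob image has moved up 4.4 px, about 14 mm, so the screw is parked. In the wrist view the handle bar at column 278 lines up with the fingers and the plate edge at about 340. I'll descend onto the handle.

Emit:
arm_command(rows=[[[1,0.5,25,0,40],[1,0.5,25,0,40],[1,0.5,25,0,40],[0,0,18,0,40],[0,0,12,0,40],[0,0,10,0,40],[0,0,7,0,40],[0,0,0,0,40]]])

```text
t: 18.65
tool_pos: [514.3, -131.2, 78.3]
ee_rot: [-2.447, -1.967, 0.001]
wrist_force: [0.0, 0.4, 0.2]
width: 0.468
gripper_force: 0.0
```

Emit:
arm_command(rows=[[[0,0,0,0,30],[0,0,0,0,22],[0,0,0,0,16],[0,0,0,0,12],[0,0,0,0,8],[0,0,0,0,8],[0,0,0,0,8],[0,0,0,0,8]]])

```text
t: 19.32
tool_pos: [513.9, -131.3, 79.8]
ee_rot: [-2.448, -1.967, 0.001]
wrist_force: [-5.0, 1.5, 5.5]
width: 0.128
gripper_force: 24.4
```

```bash
python3 st.py
```

```text
19.3167 q6 -0.178 yaw -12.4 [ 513.91 -131.32   79.82] F [-5.   1.5  5.5] M [0.13 0.86 0.02] Ftool [ 0.4 -5.2 -5.5] 10.9
```

Bar gripped. I'll pull gently and check the force early.

Emit:
arm_command(rows=[[[0,-0.5,-0.8,0,8],[0,-1,0,0,8],[0,-1,0,0,8],[0,-1.5,0,0,8],[0,-2,0,0,8]]], grip_force=30)

```text
t: 19.73
tool_pos: [509.2, -130.2, 80.0]
ee_rot: [2.448, 1.968, 0.001]
wrist_force: [2.9, -0.5, -5.1]
width: 0.125
gripper_force: 29.5
```

```bash
python3 st.py
```

```text
19.7333 q6 -0.18 yaw -12.4 [ 509.19 -130.25   79.96] F [ 2.9 -0.5 -5.1] M [-0.04 -0.42 -0.09] Ftool [0.1 2.9 5.1] 10.7
```

Emit:
arm_command(rows=[[[0,-3,0.2,0,8],[0,-4,0.2,0,8],[0,-5,0,0,8],[0,-5,0,0,8],[0,-5,0,0,8],[0,-5,0,0,8],[0,-5,0,0,8],[0,-5,0,0,8],[0,-5,0,0,8],[0,-5,0,0,8],[0,-4,0,0,8],[0,-4,0,0,8]]])

```text
t: 20.73
tool_pos: [454.8, -118.0, 79.9]
ee_rot: [2.449, 1.968, 0.001]
wrist_force: [2.8, 5.2, 0.6]
width: 0.124
gripper_force: 30.1
```

Emit:
arm_command(rows=[[[0,-5,0,0,8],[0,-5,0,0,8],[0,-4,0,0,8],[0,-3,0,0,8],[0,-2,0,0,8],[0,-1,0,0,8],[0,0,0,0,8],[0,0,0,0,8]]])

```text
t: 21.4
tool_pos: [435.0, -113.6, 79.8]
ee_rot: [-2.448, -1.967, -0.0]
wrist_force: [1.3, 4.4, 2.8]
width: 0.129
gripper_force: 30.3
```

```bash
python3 st.py
```

```text
21.4 q6 -0.21 yaw -12.4 [ 435.   -113.58   79.83] F [1.3 4.4 2.8] M [ 0.71 -0.28 -0.01] Ftool [ 4.6  0.3 -2.8] 11.0
```

Slid out about 81 mm. I'll release and rise.

Emit:
arm_command(rows=[[[0,0,0,0,20],[0,0,0,0,30],[0,0,0,0,36],[0,0,0,0,36],[0,0,0,0,36]]])

```text
t: 21.82
tool_pos: [435.3, -114.2, 79.6]
ee_rot: [-2.449, -1.968, 0.0]
wrist_force: [0.2, -0.8, 0.8]
width: 0.421
gripper_force: 0.0
```

Emit:
arm_command(rows=[[[0,0,-8,0,36],[0,0,-15,0,36],[0,0,-25,0,36],[0,0,-25,0,36],[0,0,-25,0,36],[0,0,-20,0,36],[0,0,-10,0,36],[0,0,0,0,36],[0,0,0,0,36]]])

```text
t: 22.57
tool_pos: [435.6, -114.1, 208.1]
ee_rot: [2.448, 1.967, 0.001]
wrist_force: [0.3, -0.5, 0.6]
width: 0.422
gripper_force: 0.0
```

```bash
python3 st.py; python3 - <<'E'
from h import *
p=cam('side'); save(p,'s7.png')
a=cv2.imread('pics/side1.png');b=cv2.imread('pics/s7.png')
up=lambda i:cv2.resize(i,None,fx=8,fy=8,interpolation=cv2.INTER_CUBIC)
m=cv2.matchTemplate(up(b[175:225,300:345]),up(a[192:205,313:330]),cv2.TM_CCOEFF_NORMED);_,v,_,l=cv2.minMaxLoc(m)
print('shift px',l[0]/8-13,l[1]/8-17,v)
p=cam('wrist')
for a in tip_of('drawer_pull',p)[:1]: print(at_z(p,a['pixel'],85).round(1),a['confidence'])
E
```

```text
22.5667 q6 -0.21 yaw -12.4 [ 435.55 -114.08  208.11] F [ 0.3 -0.5  0.6] M [-0.01  0.01 -0.04] Ftool [-0.4  0.4 -0.6] 36.0
shift px 0.125 -4.375 0.9697057008743286
[ 434.6 -114.4   85. ] 0.8
```

View pics/s7.png

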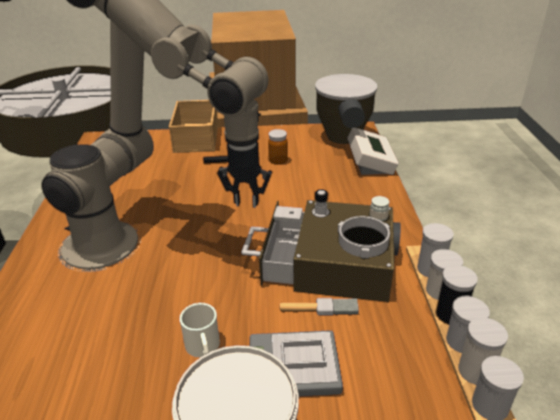

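The side view shows the drawer open (front at about (268,245)), the knob still parked up at (321,197), the bystanders in place and the arm clear. Handing in.

```bash
python3 -c "
from cell import *
print(close_job())"
```

```text
the job is handed in; nothing more can be done
None
```

The lock screw is unscrewed to its stop and parked about 14 mm up, the drawer is out by about 8 cm, everything else looks undisturbed in the final side view, and the job is handed in; no verdict was returned.

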